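# Close up the gearbox parts chest

## Task

Close up the grey parts chest on the gearbox bench so that no grit gets in: with the fingertips push both of its drawers fully home, in either order, and then, after both, push its lid down until it is fully shut. Only push: nothing is to be picked up, the chest itself must not be shoved along the bench or lifted, and the gearbox parts standing around it stay where they are.

Things in the scene. Friction and masses are not known exactly. Their poses are not given: they have to be found in the camera images.
- chest: loose grey steel parts chest on the bench, about 8 kg; slides if pushed with over about 35 N. 170 mm deep (its x), 300 wide (its y), 95 tall to the rim of the open tray on top, 103 with the lid shut. Origin: centre of its underside. Its +x runs from its front (drawers, robot side) to its back, +y to its left seen from the robot
- left_drawer (a joint): how far the left drawer (the one at the chest's +y side) is out, m: 0 shut with its front flush with the chest's front, up to 0.11. It slides along the chest's x and needs about 2 N to push; it stays where it is left
- right_drawer (a joint): the same for the right drawer (at the chest's -y side)
- left_front (a point): centre of the outer (robot-side) face of the left drawer's flat front panel, which is 136 mm wide, 52 mm tall and 8 mm thick, from 8.5 to 60.5 mm above the bench; this point is 38 mm above the bench and 73.5 mm to the left of the chest's middle. The drawer's other walls are 36 mm tall
- right_front (a point): the same for the right drawer, 73.5 mm to the right of the chest's middle
- lid (a joint): opening angle of the chest's lid, rad: 0 shut flat on the rim, 1.57 upright, at most 1.8. A flat plate 170 x 300 x 8 mm hinged on the chest's back rim, its free edge towards the robot when shut. The hinge is stiff: the lid stays where it is left, and about 3 N across its free edge moves it
- lid_edge (a point): middle of the lid's free edge, on its outer face (the upper face when shut), 170 mm from the hinge line. Its axes: x runs from the free edge to the hinge, z out of the outer face
- lid_hinge (a point): middle of the lid's hinge line, at the back rim of the chest 95.5 mm above the bench, on the lid's inner face (the lid's outer face lies 8 mm further out)
- sun_gear: small bright steel gear standing on the bench in front of the chest, between the paths of the two drawers; 42 mm diameter, 26 mm tall, with a 22 mm hub on top to 46 mm. A bystander. Origin: centre of its underside
- clutch_drum: dark steel drum standing to the left of the chest, 110 mm diameter, 65 mm tall. A bystander. Origin: centre of its underside
- output_shaft: bright steel shaft standing on its 84 mm gear to the right of the chest, 154 mm tall. A bystander. Origin: centre of its underside
- cup: open white plastic cup standing to the front left of the chest, 72 mm across its rim, 80 mm tall. A bystander. Origin: centre of its underside
- ring_gear: dark steel ring lying flat to the front right of the chest, 104 mm outside diameter, 20 mm tall. A bystander. Origin: centre of its underside
- bearing: bright steel ring lying flat at the front left of the chest, 60 mm outside diameter, 16 mm tall. A bystander. Origin: centre of its underside
- wrench: steel wrench lying flat on the bench at the front right, 170 mm long. A bystander. Origin: centre of its underside

How it is judged:
By the outcome, as a careful person would: the job done as asked, in the order asked, and still so for the second after the job is handed in, with the robot touching nothing.
It also fails if it takes over 59 s, if anything falls off the work surface, if the arm or the gripper's body presses on something with over 40 N, if the wrist force passes 120 N, or if a joint passes its speed limit or range.

## Robot

A 6-joint arm with a two-finger parallel gripper is mounted at the origin on the work surface. World frame = base frame: x ahead of the robot, y to its left, z up, the work surface at z = 0. Lengths are in m, angles in rad, forces in N, time in s.
With the tool pointing down it reaches from about 0.375 to 0.9 m from the base axis. Payload 3.1 kg.
Tool frame: the origin (TCP) lies on the centre line of the jaws, within the pads' length; the fingertips stand robot.nose_length ahead of it and the grasp point (between the pads) lies 6 mm ahead of it (robot.nose_length is the distance from the TCP to the fingertips, in m); z points along the fingers, y is the line along which they close (so a half turn about z gives the same grasp; the last joint's range is limited). The gripper opens to 87 mm and grips with 3 to 60 N. Pads are 19 mm wide; open, the fingers measure 117 mm over their backs; the gripper's body (75 mm by 190 mm) begins 51 mm behind the grasp point.
Start: joints at [1.159, 0.527, 1.433, -0, 1.181, -0.178], TCP at [0.145, 0.608, 0.248] pointing down, gripper open.
Joint ranges: [-3.08, 3.08], [-0.75, 2.2], [0.22, 2.44], [-1.43, 4.57], [0, 2.65], [-2.85, 2.85]. Speed limits (rad/s): [2.79, 2.79, 3.14, 3.14, 3.14, 3.14].

## Interface

Orientations are given as a unit quaternion [x, y, z, w].
In Python, from rig import robot gives the robot as it stands.
- The arm moves only by the shell command python3 -m crank 'ROWS' [FORCE]. ROWS is JSON, one flat list of numbers, 7 for each row, row after row: the shift along the tool's x, y, z in mm, then the turn, a rotation vector about the tool's x, y, z in degrees, then the closure in counts, from 0 (fully open) to 255 (shut). In form: [x, y, z, ax, ay, az, fingers, x, y, z, ax, ay, az, fingers, ...]. A call has exactly 5 rows; each row is the pose to reach, as a shift and turn from the pose commanded when the call began, along the tool's axes at that moment; what a row does not reach only later rows make up. A row lasts 1/12 s, in which the tool goes at most 41.7 mm and 7.16 degrees, less where a joint would pass 70% of its speed; a pose out of reach is approached as far as the arm can. A call with a gripper value outside its range is refused whole. The fingers move at their own pace and stop on an object; FORCE is the grip in N (left out, the last holds). Time passes only in rows, so rows that repeat a pose let the fingers close, or fill a call up. It gives the time, the measured TCP pose, the force, the opening and the grip force at its end, in the units of the state.
- robot.get_obs(): the state, without advancing time (a new reading comes with each control period).
- robot.camera(name): name is "scene" or "top"; returns a dict with "pixels" (420x560x3 uint8, red, green, blue), "intrinsics" (3x3 intrinsics, pixels), "k1" (the pictures are not rectified: a ray, as slopes to the right and down, at radius r is drawn at 1 + k1 r^2 times it, then the intrinsics apply), "extrinsics" (4x4, takes a point from camera to world coordinates). Camera axes: x right, y down, z forward; pixel columns grow to the right and rows downward; lengths in m; the calibration is good to about 2 mm. A picture is of the moment at which its call begins. There is no depth.
- robot.hand_in(): hands the job in; it is judged then, once.
The state is a dict: "time": time; "q": joint angles; "joint_velocities": joint speeds; "joint_torque": joint torques, N m; "position": TCP position; "tool_rot": TCP orientation; "ft_force": force on the tool from outside, world axes, zero at the start; "moment": the same for the moment, N m; "grip_width": finger opening in m; "grip_force": force on a finger pad.
Only numpy, scipy, OpenCV 4.12 (cv2) and the standard library are available. Lean on these libraries where they do the work, as an engineer would, in place of code of your own. Each camera call takes 0.05 s, during which the arm holds its last target. There are 200 camera calls.

## Working session

There is one attempt and no reset: what is moved stays moved. The work goes in short steps, Python scripts to look and compute and a shell command to move; the robot and the scene stay as the last step left them, time stands still between calls to the robot, and variables do not carry over. Pictures are saved under pics/ and viewed, at most 10 in all, crops included, and the job is handed in when it is done.

```bash
ls; mkdir -p pics; python3 - <<'E'
from rig import robot
import cv2,json,pickle
o=robot.get_obs();print(o);print(robot.nose_length)
for n in("scene","top"):
    c=robot.camera(n);pickle.dump(c,open(f"{n}.pkl","wb"))
    cv2.imwrite(f"pics/{n}0.png",c["pixels"][:,:,::-1]);print(c["intrinsics"],c["k1"],c["extrinsics"])
E
```

```text
pics
{'time': 0.0, 'q': array([ 1.15853414e+00,  5.28469151e-01,  1.43390411e+00, -4.42403381e-05,
        1.18139216e+00, -1.78503540e-01]), 'joint_velocities': array([-0.00021072,  0.00091875,  0.00024386,  0.00077062,  0.00136552,
        0.00076047]), 'joint_torque': array([ 9.29249436e-04, -4.40049040e+01, -1.76594031e+01,  6.31389976e-02,
        5.81786467e-02, -1.94205504e-04]), 'position': array([0.14447926, 0.60737001, 0.24656917]), 'tool_rot': array([ 1.16604962e-01,  9.93177780e-01, -1.04528511e-03, -2.96683026e-04]), 'ft_force': array([ 0.27526906,  0.18643616, -0.04794251]), 'moment': array([-0.03977204, -0.01861287,  0.03366851]), 'grip_force': 0.0, 'grip_width': 0.08723007811251088}
0.025
[[408.09617406   0.         269.28409365]
 [  0.         408.09617406 211.01756445]
 [  0.           0.           1.        ]] 0.003964312215578669 [[-0.99218828  0.08870269 -0.08771683  0.64247977]
 [ 0.12472728  0.6921305  -0.71091383  0.67548216]
 [-0.00234848 -0.71630105 -0.69778742  0.69661431]
 [ 0.          0.          0.          1.        ]]
[[479.11405855   0.         276.43399461]
 [  0.         479.11405855 199.47912915]
 [  0.           0.           1.        ]] -0.03154439556304712 [[-0.00340584 -0.98806525  0.15399827  0.35600722]
 [-0.99996384  0.00216509 -0.00822396  0.04968863]
 [ 0.00779239 -0.15402071 -0.98803689  1.36565292]
 [ 0.          0.          0.          1.        ]]
```

View pics/scene0.png

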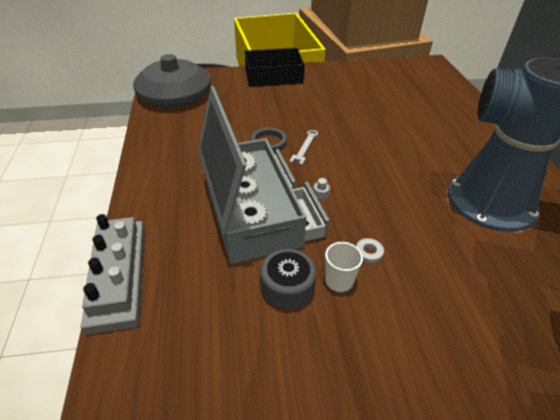

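View pics/top0.png

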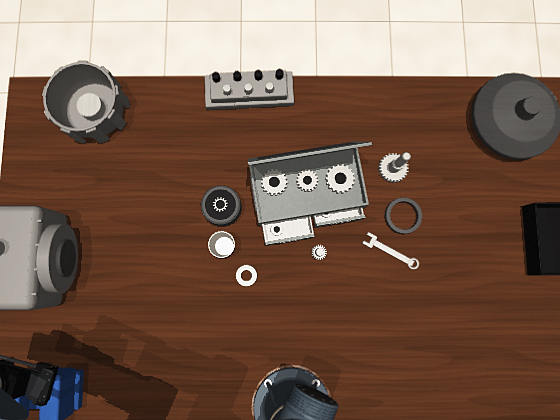

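The top view shows the chest at about px (250-370, 145-240), slightly yawed. The left drawer (px 263-313, 218-243) is out further than the right (315-365, 207-223). The lid stands nearly upright at the back, and the sun gear is at (319,252). I'll enlarge both views for measurement.

```bash
cat > h.py <<'E'
import numpy as np,cv2,pickle
def load(n): return pickle.load(open(n+".pkl","rb"))
def ray(c,uv):
    K=c["intrinsics"];k=c["k1"];d=np.array([(uv[0]-K[0,2])/K[0,0],(uv[1]-K[1,2])/K[1,1]])
    s=d.copy()
    for _ in range(20): s=d/(1+k*(s@s))
    E=c["extrinsics"];return E[:3,3],E[:3,:3]@np.array([*s,1])
def onz(c,uv,z):
    o,d=ray(c,uv);return o+d*(z-o[2])/d[2]
def proj(c,P):
    E=c["extrinsics"];p=E[:3,:3].T@(np.array(P)-E[:3,3]);s=p[:2]/p[2];s=s*(1+c["k1"]*(s@s))
    K=c["intrinsics"];return np.array([K[0,0]*s[0]+K[0,2],K[1,1]*s[1]+K[1,2]])
def tri(c1,u1,c2,u2):
    o1,d1=ray(c1,u1);o2,d2=ray(c2,u2)
    t=np.linalg.lstsq(np.c_[d1,-d2],o2-o1,rcond=None)[0]
    a=o1+t[0]*d1;b=o2+t[1]*d2;return (a+b)/2,np.linalg.norm(a-b)
def crop(c,x0,y0,w,h,f,fn):
    im=cv2.resize(c["pixels"][y0:y0+h,x0:x0+w,::-1],None,fx=f,fy=f,interpolation=cv2.INTER_CUBIC)
    for i in range(x0-x0%10+10,x0+w,10): cv2.line(im,((i-x0)*f,0),((i-x0)*f,12 if i%50 else 25),(0,255,255),1);(i%50==0) and cv2.putText(im,str(i),((i-x0)*f,38),0,.45,(0,255,255))
    for i in range(y0-y0%10+10,y0+h,10): cv2.line(im,(0,(i-y0)*f),(12 if i%50 else 25,(i-y0)*f),(0,255,255),1);(i%50==0) and cv2.putText(im,str(i),(28,(i-y0)*f),0,.45,(0,255,255))
    cv2.imwrite(fn,im)
E
python3 - <<'E'
from h import *
crop(load("top"),235,135,145,110,5,"pics/t1.png");crop(load("scene"),195,85,145,185,3,"pics/s1.png")
E
```

```text
(no output)
```

View pics/t1.png

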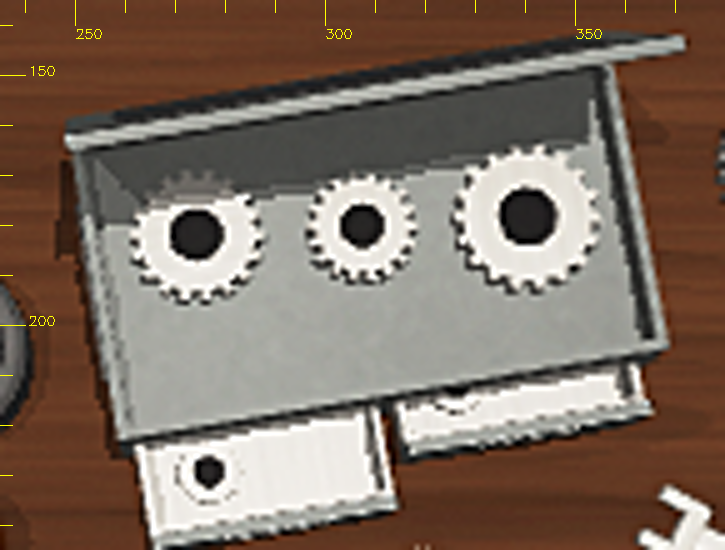

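View pics/s1.png

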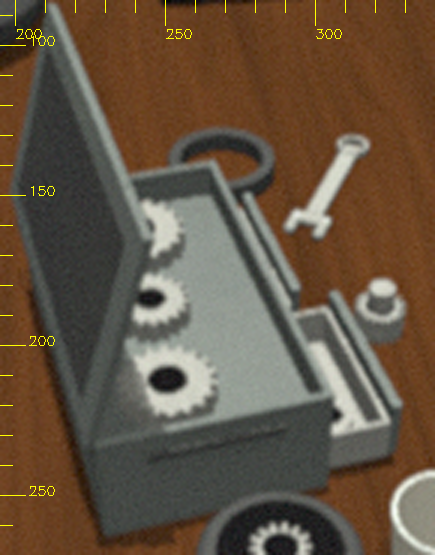

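The crops show the rim's front corners at top px (259,223) and (368.5,205), and the left drawer's front edge at (266,244.5)-(314,236.5). The right drawer's front edge is at (316,227)-(365,217.5), and the lid's free edge runs (248,164)-(372,144). In the scene view the near free corner of the lid is at about (241,164) and the hinge end at about (225,233).

```bash
python3 - <<'E'
from h import *
np.set_printoptions(precision=4,suppress=True)
t,s=load("top"),load("scene")
FL=onz(t,(259,223),.095);FR=onz(t,(368.5,205),.095)
y=(FL-FR)/np.linalg.norm(FL-FR);x=np.array([y[1],-y[0],0]);print("rim",FL,FR,np.linalg.norm(FL-FR),"yaw",np.degrees(np.arctan2(x[1],x[0])))
print("rim scene",onz(s,(302,217),.095), onz(s,(265,139),.095))
M=(FL+FR)/2;C=M+x*.085;C[2]=0;print("chest",C)
for n,a,b in(("L",(266,244.5),(314,236.8)),("R",(316,227),(365,217.5))):
    A,B=onz(t,a,.0605),onz(t,b,.0605);m=(A+B)/2;print(n,A,B,np.linalg.norm(A-B),"out",-(m-M)@x,"lat",(m-M)@y)
for u1,u2 in(((248.4,164),(241,164)),((372,143.5),(208,90))):
    P,e=tri(t,u1,s,u2);d=P-C;print("lid",P,e,"local",d@x,d@y)
for n,uv,z in(("sun",(319,252),.04),("shaft",(405,157),.154),("drum",(221,205),.065),("cup",(222,244),.08),("bearing",(246,275),.016)):
    P=onz(t,uv,z);d=P-C;print(n,P,d@x,d@y)
# scene check of left drawer front
for uv in((302,183),(327,220),(272,149),(291,183)):
    P=onz(s,uv,.0605);d=P-M;print(P,d@x,d@y)
print("hinge",C+x*.085)
E
```

```text
rim [0.4908 0.0858 0.095 ] [ 0.5385 -0.2082  0.095 ] 0.29780269218823974 yaw 9.225871874842928
rim scene [0.5016 0.0889 0.095 ] [ 0.5446 -0.203   0.095 ]
chest [ 0.5985 -0.0476  0.    ]
L [0.4357 0.0676 0.0605] [ 0.4562 -0.0633  0.0605] 0.13246503868607962 out 0.05763545156423311 lat 0.07357707640949808
R [ 0.483  -0.0691  0.0605] [ 0.5088 -0.2044  0.0605] 0.13768795663782515 out 0.030605682499402192 lat -0.07157523471644367
lid [0.618  0.1059 0.2568] 0.007755339332313597 local 0.04377180271589418 0.14834941928577228
lid [ 0.6712 -0.192   0.2451] 0.007767745255371682 local 0.048592247931867706 -0.15418073943882163
sun [ 0.4158 -0.0782  0.04  ] -0.18524885140966613 -0.000928592278411751
shaft [ 0.6562 -0.2961  0.154 ] 0.017123795742754563 -0.2545063943101423
drum [0.5437 0.1909 0.065 ] -0.01584124805610561 0.24416429545969892
cup [0.4361 0.1851 0.08  ] -0.12301106616665644 0.255711644578765
bearing [0.3538 0.1239 0.016 ] -0.21408974559283062 0.20851117188034227
[ 0.4725 -0.0583  0.0605] -0.0410937472422819 0.009610992501751656
[0.441  0.0713 0.0605] -0.05139766754291203 0.14260282487791517
[ 0.5261 -0.205   0.0605] -0.011786481110585525 -0.1438069911297832
[ 0.4987 -0.0617  0.0605] -0.015768159830893604 0.002083893937289383
hinge [ 0.6824 -0.034   0.    ]
```

```bash
cat > to.py <<'E'
# prints shift (mm) and turn (deg) in tool axes from a measured pose to a target: python3 to.py x y z [yaw of tool y, deg] [more targets]
import sys,numpy as np
from scipy.spatial.transform import Rotation as R
from rig import robot
o=robot.get_obs();Q=R.from_quat(o["tool_rot"]);p=o["position"]
np.set_printoptions(precision=1,suppress=True)
print("t",round(o["time"],2),"p",(p*1e3),"F",o["ft_force"])
a=[float(v) for v in sys.argv[1:]]
for i in range(0,len(a),4):
    x,y,z,w=a[i:i+4];w=np.radians(w);Y=np.array([np.cos(w),np.sin(w),0]);Z=np.array([0,0,-1.]);X=np.cross(Y,Z)
    T=R.from_matrix(np.c_[X,Y,Z]);print(Q.inv().apply(np.array([x,y,z])-p)*1e3,(Q.inv()*T).as_rotvec(degrees=True))
E
python3 to.py .32 .45 .248 99 .41 .15 .2 99
```

```text
t 0.1 p [144.5 607.4 246.7] F [ 0.4 -0.7 -0.4]
[-207.2 -112.5   -1.2] [ -0.1  -0.  -22.4]
[-364.3 -383.4   47.3] [ -0.1  -0.  -22.4]
```

```bash
python3 -m crank '[-38,-15,0,0,0,-4,255, -75,-35,0,0,0,-9,255, -110,-55,0,0,0,-14,255, -145,-75,0,0,0,-18,255, -178,-98,0,0,0,-22.4,255]' 10; python3 to.py .42 .15 .2 99 .41 -.002 .12 99
```

```text
time: 0.52
position: [0.2965, 0.4703, 0.2472]
tool_rot: [-0.081, 0.997, 0.0, 0.0]
ft_force: [1.1, -0.3, -0.5]
grip_width: 0.0615
grip_force: 0.0
t 0.52 p [296.5 470.3 247.2] F [ 1.1 -0.3 -0.5]
[ -70.5 -336.    47.2] [-0.   0.   0.2]
[ -36.2 -484.4  127.2] [-0.   0.   0.2]
```

```bash
python3 -m crank '[-15,-38,0,0,0,0,255, -30,-76,0,0,0,0,255, -45,-114,10,0,0,0,255, -58,-152,20,0,0,0,255, -68,-190,30,0,0,0,255]'; python3 -m crank '[4,-40,5,0,0,0,255, 8,-80,10,0,0,0,255, 12,-120,20,0,0,0,255, 16,-158,28,0,0,0,255, 20,-196,32,0,0,0,255]';python3 to.py .41 -.002 .063 99.2
```

```text
time: 0.93
position: [0.3933, 0.2928, 0.2173]
tool_rot: [-0.079, 0.997, 0.0, 0.001]
ft_force: [0.7, 0.0, -1.0]
grip_width: 0.0279
grip_force: 0.0
time: 1.35
position: [0.4022, 0.0959, 0.1848]
tool_rot: [-0.079, 0.997, 0.0, -0.001]
ft_force: [0.5, -0.2, 0.1]
grip_width: 0.0015
grip_force: 0.0
t 1.35 p [402.2  95.9 184.8] F [ 0.5 -0.2  0.1]
[  7.4 -98.  121.7] [ 0.  -0.1 -0.2]
```

```bash
python3 -m crank '[3,-35,10,0,0,0,255, 6,-70,30,0,0,0,255, 7,-98,60,0,0,0,255, 7,-98,95,0,0,0,255, 7,-98,122,0,0,0,255]'; python3 - <<'E'
from h import *
from rig import robot
c=robot.camera("top");pickle.dump(c,open("t2.pkl","wb"));crop(c,235,135,145,150,4,"pics/t2.png")
c=robot.camera("scene");crop(c,195,85,165,150,4,"pics/s2.png")
E
python3 to.py .5 .01 .063 99.2
```

```text
time: 1.77
position: [0.4122, -0.0023, 0.062]
tool_rot: [-0.076, 0.997, -0.0, 0.001]
ft_force: [0.9, 0.0, -0.1]
grip_width: 0.0002
grip_force: 0.0
t 1.87 p [409.1  -0.4  60.2] F [-0.8  0.3  0. ]
[-91.4  -3.8  -3.6] [ 0.2 -0.5 -0.3]
```

View pics/s2.png

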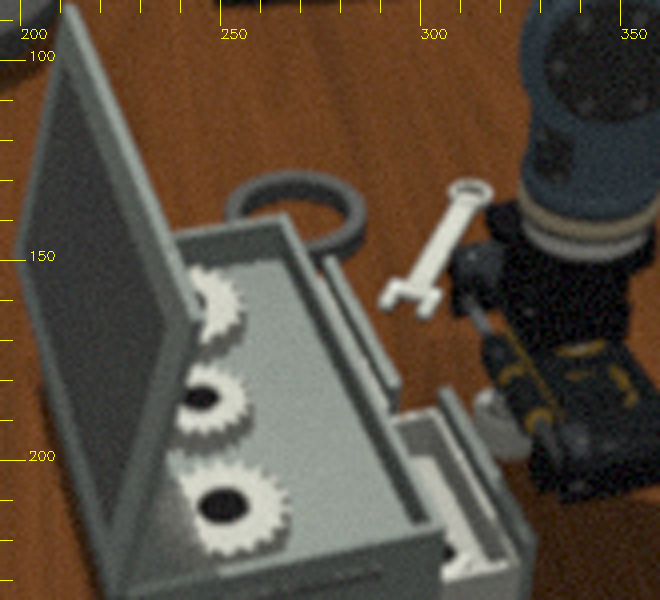

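The gripper is down in front of the left drawer, with clear space to the sun gear and to the rim. I'll push gently now.

```bash
python3 -m crank '[-15,-3,-2,0,0,0,255, -30,-3,-2,0,0,0,255, -43,-3,-2,0,0,0,255, -55,-3,-2,0,0,0,255, -65,-3,-2,0,0,0,255]'; python3 -m crank '[-3,0,0,0,0,0,255, -6,0,0,0,0,0,255, -9,0,0,0,0,0,255, -12,0,0,0,0,0,255, -13,0,0,0,0,0,255]';python3 to.py
```

```text
time: 2.28
position: [0.4762, 0.0078, 0.0671]
tool_rot: [-0.079, 0.997, 0.0, -0.0]
ft_force: [-2.0, -0.4, 0.3]
grip_width: 0.0003
grip_force: 1.0
time: 2.7
position: [0.4889, 0.0092, 0.0657]
tool_rot: [-0.078, 0.997, 0.0, -0.0]
ft_force: [-0.5, -0.7, 0.4]
grip_width: 0.0007
grip_force: 0.7
t 2.7 p [488.9   9.2  65.7] F [-0.5 -0.7  0.4]
```

```bash
python3 -m crank '[-1,0,0,0,0,0,255, -2,0,0,0,0,0,255, -3,0,0,0,0,0,255, -4,0,0,0,0,0,255, -4,0,0,0,0,0,255]'; python3 -m crank '[-1,0,0,0,0,0,255, -2,0,0,0,0,0,255, -3,0,0,0,0,0,255, -3,0,0,0,0,0,255, -3,0,0,0,0,0,255]'
```

```text
time: 3.12
position: [0.493, 0.0097, 0.0655]
tool_rot: [-0.078, 0.997, 0.0, 0.0]
ft_force: [-0.0, 0.5, -0.0]
grip_width: 0.0003
grip_force: 0.5
time: 3.53
position: [0.4943, 0.01, 0.0654]
tool_rot: [-0.079, 0.997, 0.0, -0.002]
ft_force: [-5.2, -1.5, 1.9]
grip_width: 0.0004
grip_force: 2.6
```

```bash
python3 -m crank '[-1,0,0,0,0,0,255, -2,0,0,0,0,0,255, -2,0,0,0,0,0,255, -2,0,0,0,0,0,255, -2,0,0,0,0,0,255]'; python3 -m crank '[0,0,0,0,0,0,255, -1,0,0,0,0,0,255, -1,0,0,0,0,0,255, -1,0,0,0,0,0,255, -1,0,0,0,0,0,255]'
```

```text
time: 3.95
position: [0.4942, 0.0102, 0.0653]
tool_rot: [-0.079, 0.997, 0.0, -0.004]
ft_force: [-9.1, -4.8, 4.4]
grip_width: 0.0008
grip_force: 4.5
time: 4.37
position: [0.4941, 0.0102, 0.0652]
tool_rot: [-0.079, 0.997, 0.0, -0.005]
ft_force: [-10.8, -6.5, 5.8]
grip_width: 0.0005
grip_force: 5.5
```

```bash
python3 -m crank '[15,0,0,0,0,0,255, 40,0,0,0,0,0,255, 58,0,-25,0,0,0,255, 58,-15,-55,0,0,0,255, 58,-50,-60,0,0,0,255]'; python3 -m crank '[0,-40,0,0,0,0,255, 0,-80,0,0,0,0,255, 0,-97,10,0,0,0,255, 0,-97,35,0,0,0,255, 0,-97,60,0,0,0,255]';python3 to.py .50 -.135 .065 99.2
```

```text
time: 4.78
position: [0.4487, -0.046, 0.1282]
tool_rot: [-0.08, 0.997, -0.0, 0.001]
ft_force: [2.4, -0.0, 0.5]
grip_width: 0.0006
grip_force: 0.0
time: 5.2
position: [0.4674, -0.1469, 0.066]
tool_rot: [-0.077, 0.997, -0.002, 0.003]
ft_force: [-0.7, -0.5, 0.3]
grip_width: 0.0005
grip_force: 0.0
t 5.2 p [ 467.4 -146.9   66. ] F [-0.7 -0.5  0.3]
[-34.    6.8   1.2] [-0.3  0.4 -0.4]
```

```bash
python3 -m crank '[-8,0,0,0,0,0,255, -18,0,0,0,0,0,255, -28,0,0,0,0,0,255, -36,0,0,0,0,0,255, -42,0,0,0,0,0,255]'; python3 -m crank '[-2,0,0,0,0,0,255, -4,0,0,0,0,0,255, -5,0,0,0,0,0,255, -6,0,0,0,0,0,255, -6,0,0,0,0,0,255]'
```

```text
time: 5.62
position: [0.5081, -0.1368, 0.0668]
tool_rot: [-0.079, 0.997, -0.001, 0.001]
ft_force: [-1.0, -1.2, 0.5]
grip_width: 0.0006
grip_force: 0.9
time: 6.03
position: [0.512, -0.1361, 0.0658]
tool_rot: [-0.078, 0.997, -0.0, 0.0]
ft_force: [-0.9, -0.6, 0.5]
grip_width: 0.0004
grip_force: 0.3
```

```bash
python3 -m crank '[-1,0,0,0,0,0,255, -2,0,0,0,0,0,255, -3,0,0,0,0,0,255, -3,0,0,0,0,0,255, -3,0,0,0,0,0,255]'
```

```text
time: 6.45
position: [0.515, -0.1356, 0.0655]
tool_rot: [-0.078, 0.997, 0.0, -0.0]
ft_force: [-1.3, 0.2, 1.3]
grip_width: 0.0005
grip_force: 0.5
```

```bash
python3 -m crank '[-1,0,0,0,0,0,255, -2,0,0,0,0,0,255, -3,0,0,0,0,0,255, -4,0,0,0,0,0,255, -4,0,0,0,0,0,255]'; python3 -m crank '[-1,0,0,0,0,0,255, -2,0,0,0,0,0,255, -2,0,0,0,0,0,255, -2,0,0,0,0,0,255, -2,0,0,0,0,0,255]'
```

```text
time: 6.87
position: [0.5184, -0.135, 0.0655]
tool_rot: [-0.079, 0.997, 0.0, -0.001]
ft_force: [-3.5, -1.1, 1.0]
grip_width: 0.0003
grip_force: 1.7
time: 7.28
position: [0.5184, -0.135, 0.0655]
tool_rot: [-0.079, 0.997, 0.0, -0.003]
ft_force: [-8.1, -4.0, 3.5]
grip_width: 0.0006
grip_force: 4.5
```

```bash
python3 -m crank '[20,0,0,0,0,0,255, 30,10,-40,0,0,0,255, 30,20,-80,0,0,0,255, 30,30,-120,0,0,0,255, 30,40,-160,0,0,0,255]'; python3 -m crank '[0,15,-38,0,0,0,255, 0,30,-76,0,0,0,255, 0,45,-110,0,0,0,255, 0,60,-120,0,0,0,255, -10,70,-120,0,0,0,255]';python3 to.py .708 -.03 .345 99.2
python3 - <<'E'
from h import *
from rig import robot
for n in("top","scene"):
    c=robot.camera(n);pickle.dump(c,open(n+"3.pkl","wb"))
crop(load("scene3"),195,85,165,150,4,"pics/s3.png")
E
```

```text
time: 7.7
position: [0.4854, -0.0997, 0.2272]
tool_rot: [-0.078, 0.997, 0.0, 0.001]
ft_force: [1.1, -0.7, -0.2]
grip_width: 0.0003
grip_force: 0.0
time: 8.12
position: [0.4851, -0.0283, 0.3501]
tool_rot: [-0.079, 0.997, -0.001, 0.005]
ft_force: [0.7, -0.0, -0.0]
grip_width: 0.0003
grip_force: 0.0
t 8.12 p [485.1 -28.3 350.1] F [ 0.7 -0.  -0. ]
[-219.9  -36.6    7.3] [-0.2  0.5 -0.2]
```

View pics/s3.png

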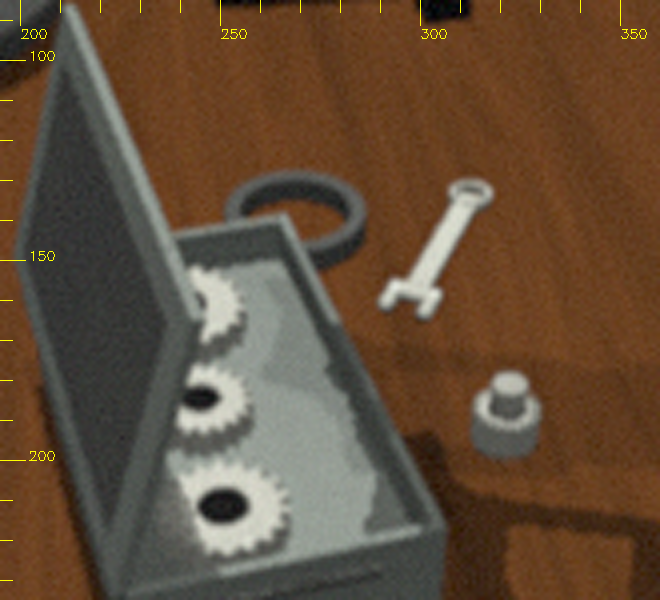

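Both drawers are flush: no fronts show beyond the chest's front edge, and its corner is still at px (302,217). The sun gear is in place too. Next I'll go over the lid to come down behind it.

```bash
python3 -m crank '[-40,-7,0,0,0,0,255, -80,-14,0,0,0,0,255, -120,-22,0,0,0,0,255, -160,-30,0,0,0,0,255, -200,-37,5,0,0,0,255]'; python3 -m crank '[-20,0,0,0,0,0,255, -25,0,0,0,0,0,255, -25,0,25,0,0,0,255, -25,0,55,0,0,0,255, -25,0,80,0,0,0,255]';python3 to.py
python3 - <<'E'
from h import *
from rig import robot
c=robot.camera("scene");crop(c,150,25,200,150,4,"pics/s4.png")
E
```

```text
time: 8.63
position: [0.6896, -0.0355, 0.3405]
tool_rot: [-0.078, 0.997, -0.0, 0.001]
ft_force: [0.7, -0.2, 0.4]
grip_width: 0.0001
grip_force: 0.0
time: 9.05
position: [0.7109, -0.031, 0.2587]
tool_rot: [-0.078, 0.997, 0.0, -0.001]
ft_force: [0.3, -0.0, -0.7]
grip_width: 0.0007
grip_force: 0.0
t 9.05 p [710.9 -31.  258.7] F [ 0.3 -0.  -0.7]
```

View pics/s4.png

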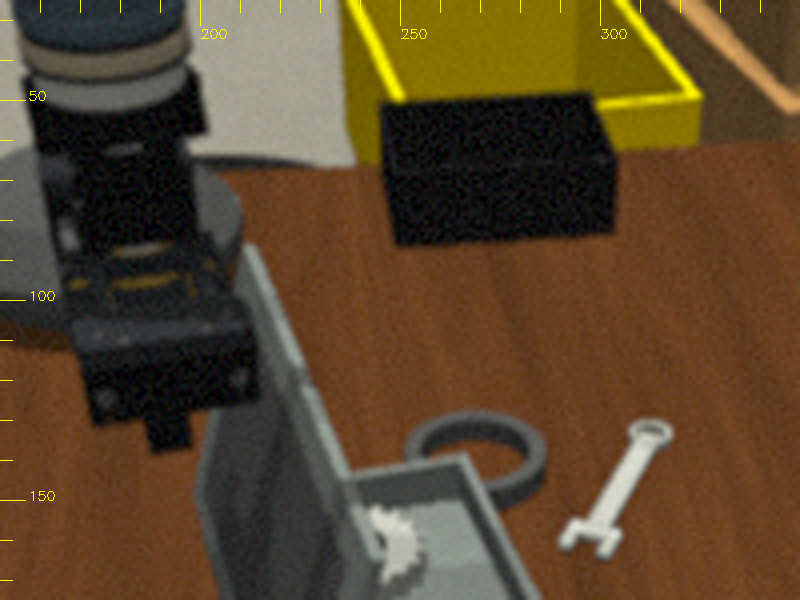

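The finger is behind the lid, with its tip at px (193,137) just left of the lid and below the free edge. I'll approach and push slowly.

```bash
python3 -m crank '[12,0,0,0,0,0,255, 24,0,0,0,0,0,255, 32,0,0,0,0,0,255, 38,0,0,0,0,0,255, 42,0,0,0,0,0,255]'; python3 -m crank '[3,0,0,0,0,0,255, 6,0,1,0,0,0,255, 9,0,2,0,0,0,255, 12,0,3,0,0,0,255, 15,0,4,0,0,0,255]'
```

```text
time: 9.52
position: [0.6697, -0.0375, 0.2614]
tool_rot: [-0.078, 0.997, -0.0, 0.0]
ft_force: [-0.4, -0.8, -0.2]
grip_width: 0.0005
grip_force: 0.0
time: 9.93
position: [0.6568, -0.0395, 0.2575]
tool_rot: [-0.079, 0.997, -0.0, 0.002]
ft_force: [2.2, 1.0, 2.2]
grip_width: 0.0002
grip_force: 1.4
```

```bash
python3 -m crank '[6,0,3,0,0,0,255, 13,0,7,0,0,0,255, 20,0,10,0,0,0,255, 25,0,13,0,0,0,255, 30,0,16,0,0,0,255]'; python3 -m crank '[6,0,4,0,0,0,255, 12,0,8,0,0,0,255, 17,0,12,0,0,0,255, 22,0,16,0,0,0,255, 26,0,20,0,0,0,255]'
```

```text
time: 10.35
position: [0.6249, -0.0445, 0.24]
tool_rot: [-0.078, 0.997, -0.0, -0.001]
ft_force: [0.5, -0.6, 2.6]
grip_width: 0.0006
grip_force: 1.2
time: 10.77
position: [0.5995, -0.0484, 0.22]
tool_rot: [-0.078, 0.997, -0.0, -0.0]
ft_force: [0.9, -1.4, 1.7]
grip_width: 0.0003
grip_force: 0.9
```

```bash
python3 -m crank '[5,0,5,0,0,0,255, 10,0,10,0,0,0,255, 15,0,16,0,0,0,255, 19,0,22,0,0,0,255, 22,0,28,0,0,0,255]'; python3 -m crank '[3,0,6,0,0,0,255, 6,0,12,0,0,0,255, 9,0,18,0,0,0,255, 12,0,24,0,0,0,255, 14,0,30,0,0,0,255]'
```

```text
time: 11.18
position: [0.5776, -0.0517, 0.1917]
tool_rot: [-0.078, 0.997, 0.0, -0.001]
ft_force: [0.3, -0.8, 1.8]
grip_width: 0.0004
grip_force: 0.8
time: 11.6
position: [0.5645, -0.0537, 0.1619]
tool_rot: [-0.078, 0.997, 0.0, 0.0]
ft_force: [0.8, 0.8, 1.3]
grip_width: 0.0007
grip_force: 0.7
```

```bash
python3 -m crank '[1,0,6,0,0,0,255, 3,0,12,0,0,0,255, 4,0,18,0,0,0,255, 5,0,23,0,0,0,255, 6,0,27,0,0,0,255]'; python3 -m crank '[0,0,1,0,0,0,255, 0,0,2,0,0,0,255, 0,0,3,0,0,0,255, 0,0,4,0,0,0,255, 0,0,4,0,0,0,255]'; python3 -m crank '[0,0,1,0,0,0,255, 0,0,2,0,0,0,255, 0,0,3,0,0,0,255, 0,0,3,0,0,0,255, 0,0,3,0,0,0,255]'
```

```text
time: 12.02
position: [0.5589, -0.0548, 0.1349]
tool_rot: [-0.078, 0.997, 0.0, 0.0]
ft_force: [0.6, 0.1, 1.4]
grip_width: 0.0004
grip_force: 0.6
time: 12.43
position: [0.5587, -0.0548, 0.1315]
tool_rot: [-0.079, 0.997, 0.0, -0.0]
ft_force: [0.3, -0.2, 0.4]
grip_width: 0.0001
grip_force: 0.0
time: 12.85
position: [0.5588, -0.0549, 0.1289]
tool_rot: [-0.079, 0.997, -0.0, 0.0]
ft_force: [-1.5, 0.6, 4.9]
grip_width: 0.0006
grip_force: 2.3
```

```bash
python3 -m crank '[0,0,1,0,0,0,255, 0,0,2,0,0,0,255, 0,0,2,0,0,0,255, 0,0,2,0,0,0,255, 0,0,2,0,0,0,255]'; python3 -m crank '[0,0,1,0,0,0,255, 0,0,1,0,0,0,255, 0,0,1,0,0,0,255, 0,0,1,0,0,0,255, 0,0,1,0,0,0,255]'
```

```text
time: 13.27
position: [0.5588, -0.0548, 0.1288]
tool_rot: [-0.079, 0.997, -0.0, 0.0]
ft_force: [-4.7, 0.0, 17.6]
grip_width: 0.0007
grip_force: 8.4
time: 13.68
position: [0.5588, -0.0548, 0.1287]
tool_rot: [-0.079, 0.997, -0.0, 0.0]
ft_force: [-6.4, 0.5, 22.2]
grip_width: 0.0003
grip_force: 11.3
```

Firm stop at tip z 0.1037, which matches the 0.103 height of the shut lid. I'll raise the tool, clear it and check.

```bash
python3 -m crank '[0,0,-10,0,0,0,255, 0,0,-40,0,0,0,255, 0,0,-80,0,0,0,255, 0,0,-120,0,0,0,255, 0,0,-160,0,0,0,255]'; python3 -m crank '[35,0,-20,0,0,0,255, 75,0,-20,0,0,0,255, 110,0,-20,0,0,0,255, 130,0,-20,0,0,0,255, 130,0,-20,0,0,0,255]'
python3 - <<'E'
from h import *
from rig import robot
a=robot.camera("scene");b=robot.camera("top")
crop(a,195,85,165,190,3,"pics/a.png");crop(b,210,135,200,150,3,"pics/b.png")
A,B=cv2.imread("pics/a.png"),cv2.imread("pics/b.png");h=min(A.shape[0],B.shape[0])
A=A[-h-60:][:h];im=cv2.hconcat([A[:,:390],B[:h,:400]]);im=cv2.hconcat([A[:h,:],B[:h]]);im=cv2.resize(im,None,fx=.72,fy=.72);print(im.shape);cv2.imwrite("pics/f.png",im)
E
```

```text
time: 14.1
position: [0.5587, -0.0547, 0.2869]
tool_rot: [-0.078, 0.997, 0.0, -0.0]
ft_force: [0.5, 0.1, -0.7]
grip_width: 0.0005
grip_force: 0.0
time: 14.52
position: [0.4261, -0.0744, 0.3053]
tool_rot: [-0.078, 0.997, 0.001, -0.002]
ft_force: [0.0, 0.3, 0.6]
grip_width: 0.0004
grip_force: 0.0
(324, 788, 3)
```

View pics/f.png

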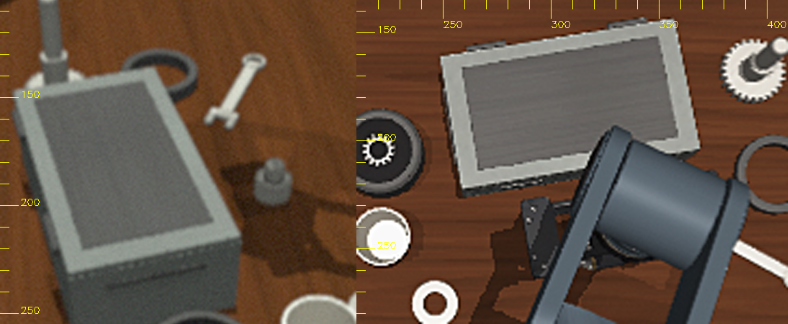

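The lid lies flat on the rim, no drawer sticks out at the front, and the bystanders stand where they did. I'll hand in.

```bash
python3 -c "
from rig import robot
print(robot.hand_in())"
```

```text
the job is handed in; nothing more can be done
None
```

The chest is closed and the job handed in at about 15 s on the robot clock: both drawers were pushed home first, then the lid pushed shut, and the pictures show no sign that the chest or the parts around it moved.

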